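# Shut down the bench air: regulator to its stop, supply valve released, vent latched

### The job

Shut down the bench air on the four-module valve block. First turn the regulator's round knob anticlockwise until it is at its end stop; then press the round supply plunger that is latched in, so that it unlatches and springs right out; then press the square vent plunger so that it latches in and stays in by itself. Leave the round plunger that already stands out alone, and do not shove the loose boots and the nut in front of the block about.

Things in the scene. Friction and masses are not known exactly. Their poses are not given: they have to be found in the camera images.
- manifold: Valve block: aluminium base plate, 120 x 352 x 12 mm, fixed to the table, with four grey wedge modules side by side, 80 mm apart along its y axis, in any order. Origin on the table under the middle of the row; x to the back (away from the robot), y left along the row, z up. Modules are 70 mm wide, 90 mm deep; their panels face the robot and slope 35 degrees from level.
- hood_edge (a point): Middle of the top front edge of the sheet-steel hood on two rear posts over the whole row, axes as the block. The edge lies straight above the out plunger heads, 273 mm above the table (underside 260 mm), and the hood reaches back from there, so an upright gripper is blocked: work square to the panels, tool leaning 35 degrees back towards the robot. The gauge on the rear rail is only for show.
- regulator: Regulator module, the one wedge with a knob. Its panel is 20 mm high in front and 83 mm at the back, above the base plate, like all modules. Origin under the middle of the module, on top of the 12 mm base plate; axes parallel to the block's.
- regulator_grip (a point): Centre of the round black fluted knob (38 mm diameter, 29 mm tall, foot 9 mm above the panel over a 44 mm bush), on its axis, 15 mm above the foot, 14 mm below the top. z is the axis, out of the panel, towards the robot and up; x is along the white pointer line and turns with the knob. Neighbouring plunger heads begin 65 mm beside the axis.
- regulator_knob (a joint): Knob angle in rad: 0 is the anticlockwise end stop (seen looking at the panel), grows clockwise to 4.2; it starts 1.0 to 2.6 from the stop. Turns against a steady friction of about 0.05 N m and stays where left; the stop is hard. At 0 the pointer line points up the slope.
- valve_a_head (a point): Centre of the top face of a round supply plunger (dark steel disc 30 mm across, 6 mm thick, on a 16 mm stem). z points out of the panel along the plunger's axis. The top is 25 mm above the panel when out, 16 mm when latched in. The two supply valves look alike; one starts latched in, the other out: tell them by how far they stand out.
- valve_a_plunger (a joint): Its travel into the panel in m: 0 out, about 0.009 latched in, 0.0147 at the bottom stop. Push-push: pressed right to the bottom and let go, it changes from out to latched or from latched to out; pressed less than 12 mm in, it falls back to the state it had. Spring 2.5 N when out, 4.7 N at the bottom (plus some damping), then hard.
- valve_b_head (a point): Centre of the top face of the other round supply plunger; the same in every way.
- valve_b_plunger (a joint): Travel of that other round plunger in m; the same in every way.
- vent_head (a point): Centre of the top face of the vent plunger: a square dark steel head, 28 x 28 x 6 mm, on a 16 mm stem, 25 mm above the panel face when out, 16 mm when latched in. z points out of the panel along its axis. It starts out.
- vent_plunger (a joint): Travel of the vent plunger in m; works like the supply plungers: 0 out, about 0.009 latched in, 0.0147 at the bottom stop.
- boot_0: Loose black rubber dust boot, 45 mm across, 22 mm tall, on the table in front of the block: a bystander. Origin under its centre.
- boot_1: Another such dust boot, 45 mm across, 22 mm tall, in front of the block: a bystander. Origin under its centre.
- nut_0: Loose steel castle nut, 25 mm across, 18 mm tall, in front of the block: a bystander. Origin under its centre.

How it is judged:
By the outcome, as a careful person would: the job done as asked, in the order asked, and still so for the second after the job is handed in, with the robot touching nothing.
It also fails if it takes over 58 s, if anything falls off the work surface, if the arm or the gripper's body presses on something with over 40 N, if the wrist force passes 120 N, or if a joint passes its speed limit or range.

### The arm

A 7-joint arm with a two-finger parallel gripper is mounted at the origin on a cart in front of the work surface, level with it; the furniture and walls round the work are solid. World frame = base frame: x ahead of the robot, y to its left, z up, the work surface at z = 0. Lengths are in mm, angles in rad, forces in N, time in s.
With the tool pointing down it reaches from about 400 to 850 mm from the base axis. Payload 4.5 kg.
Tool frame: the origin (TCP) lies at the very end of the fingers, on their centre line; the grasp point (between the pads) lies 19 mm behind it; z points along the fingers, x is the direction in which the jaws open and shut, and the axes are right-handed (so a half turn about z gives the same grasp; the last joint's range is limited). The gripper opens to 88 mm and grips with 3 to 60 N. Pads are 18 mm wide; open, the fingers measure 123 mm over their backs; the gripper's body (75 mm by 187 mm) begins 45 mm behind the grasp point.
Start: joints at [1.333, 0.689, -0.195, 1.565, 0.157, 0.902, -0.215], TCP at [167.82, -602.071, 238.743] pointing down, gripper open.
Joint ranges: [-3.01, 3.01], [-0.46, 2.08], [-1.47, 1.51], [0.13, 2.56], [-1, 4.14], [0.04, 2.09], [-2.66, 2.66]. Speed limits (rad/s): [2.57, 2.57, 3.14, 3.14, 3.14, 3.14, 3.14].

### API

Orientations are given as a rotation vector (axis times angle).
In Python, from cell import observe, read_camera, camera_model, hand_in, recognise, landmark_of gives the robot as it stands.
- The arm moves only by the shell command python3 -m handwheel 'ROWS'. ROWS is text: rows parted by semicolons, each of 7 numbers parted by spaces: the turn, a rotation vector about the tool's x, y, z in degrees, then the shift along the tool's x, y, z in mm, then the finger opening in mm, from 0 to 88.1. In form: ax ay az dx dy dz claw; .... A call has 1 to 8 rows; each row is the pose to reach, as a shift and turn from the pose commanded when the call began, along the tool's axes at that moment; what a row does not reach only later rows make up. A row lasts 1/8 s, in which the tool goes at most 62.5 mm and 10.7 degrees, less where a joint would pass 70% of its speed; a pose out of reach is approached as far as the arm can. A call with a gripper value outside its range is refused whole. The fingers move at their own pace and stop on an object; the grip force is fixed at half the most. Time passes only in rows, so rows that repeat a pose let the fingers close. It gives the time, the measured TCP pose, the force and the opening at its end, in the units of the state.
- observe(): the state, without advancing time (a new reading comes with each control period).
- read_camera(name): name is "scene" or "top" or "wrist"; returns the picture (480x640x3 uint8, red, green, blue); there is no depth.
- camera_model(name): a dict with "mtx" (3x3 intrinsics, pixels), "origin" and "orientation" of the camera in the world; the wrist camera has in their place "hand_eye" (4x4, takes a point from camera to tool coordinates, whose origin is the TCP and whose axes are the tool frame's). Camera axes: x right, y up, looking along -z (the intrinsics and any distortion apply to the point x, -y, -z); pixel columns grow to the right and rows downward; lengths in mm; the calibration is good to about 2 mm. A picture is of the moment at which its call begins: read the wrist's pose just before it. camera_model takes no time and is no camera call.
- hand_in(): hands the job in, once; it reports no verdict.
Trained networks look in the newest picture that a camera, given by its name, has taken for a name from the list of things; names that differ only in an ending like _2 or _b are one class to them, and where a whole thing is asked for, a point or a joint stands for the part that bears it (a point fixed in the world has none). Each returns a list of dicts, best first, with "p" (0 to 1); they miss things now and then, are a little off and sometimes report something else, mostly with a low value. They report only what shows in the picture. A call takes as long as a camera call.
- recognise(query, camera): "bbox" ([left, top, width, height] in pixels, round what is visible of it).
- landmark_of(query, camera): "xy" ([column, row] in pixels: a listed point, or the origin of a listed thing).
The state is a dict: "clock": time; "joint_pos": joint angles; "qvel": joint speeds; "effort": joint torques, N m; "tcp_pos": TCP position; "tool_rot": TCP orientation; "force": force on the tool from outside, world axes, zero at the start; "moment": the same for the moment, N m; "gripper_width": finger opening in mm.
Only numpy, scipy, OpenCV 4.12 (cv2) and the standard library are available. Lean on these libraries where they do the work, as an engineer would, in place of code of your own. Each camera call takes 0.05 s, during which the arm holds its last target.

## Working session

There is one attempt and no reset: what is moved stays moved. The work goes in short steps, Python scripts to look and compute and a shell command to move; the robot and the scene stay as the last step left them, time stands still between calls to the robot, and variables do not carry over. Pictures are saved under pics/ and viewed, and the job is handed in when it is done.

```bash
mkdir -p pics; ls
python3 - <<'E'
from cell import *
import cv2
s=observe(); print(s)
for c in ("scene","top"):
    im=read_camera(c); cv2.imwrite(f"pics/{c}0.png",im[:,:,::-1])
    m=camera_model(c); print(c,m)
    for q in ("regulator_grip","valve_a_head","vent_head","manifold","hood_edge","boot_0","nut_0","regulator"):
        print(q,[(round(d["p"],2),[round(float(v)) for v in d["xy"]]) for d in landmark_of(q,c)][:4])
print(camera_model("wrist"))
E
```

```text
pics
{'clock': 0.0, 'joint_pos': array([ 1.3327963 ,  0.69000477, -0.19452141,  1.56632461,  0.15728615,
        0.90252705, -0.21506158]), 'qvel': array([ 1.80968918e-04,  5.34081137e-05, -6.47730415e-04,  7.76229092e-04,
       -4.83048900e-04,  9.53118073e-04,  1.53076196e-03]), 'effort': array([-1.71704869e-03, -5.27562511e+01, -1.26700256e+00, -1.53428096e+01,
       -5.25783061e-02,  6.57499928e-03,  1.73470908e-04]), 'tcp_pos': array([ 167.57814073, -601.45453845,  237.90243927]), 'tool_rot': array([-2.50121275e+00,  1.89922121e+00,  2.45273283e-03]), 'force': array([ 0.24850791,  0.44016141, -0.57531611]), 'moment': array([-0.02020096, -0.04214466, -0.05724446]), 'gripper_width': 87.77327756131183}
scene {'mtx': array([[528.66107484,   0.        , 330.61369558],
       [  0.        , 528.66107484, 249.07330384],
       [  0.        ,   0.        ,   1.        ]]), 'origin': array([  54.55902652, -433.92054313,  515.56261722]), 'orientation': array([ 1.10152807, -0.36636028, -0.60807536])}
regulator_grip [(0.64, [379, 299])]
valve_a_head [(0.58, [421, 315])]
vent_head [(0.65, 
[... 617 characters left out ...]
nifold [(0.65, [329, 257])]
hood_edge [(0.86, [337, 212])]
boot_0 [(0.75, [388, 273]), (0.57, [328, 253]), (0.52, [333, 313])]
nut_0 [(0.73, [348, 239])]
regulator [(0.8, [344, 244])]
{'mtx': array([[426.13451605,   0.        , 323.10803264],
       [  0.        , 426.13451605, 240.41886056],
       [  0.        ,   0.        ,   1.        ]]), 'hand_eye': array([[ 9.99999915e-01,  3.76299539e-04,  1.67905367e-04,
        -1.43833546e+00],
       [ 4.10261109e-04, -9.47262950e-01, -3.20457073e-01,
        -8.48689109e+01],
       [ 3.84626839e-05,  3.20457114e-01, -9.47263024e-01,
        -1.46247732e+02],
       [ 0.00000000e+00,  0.00000000e+00,  0.00000000e+00,
         1.00000000e+00]])}
```

View pics/scene0.png

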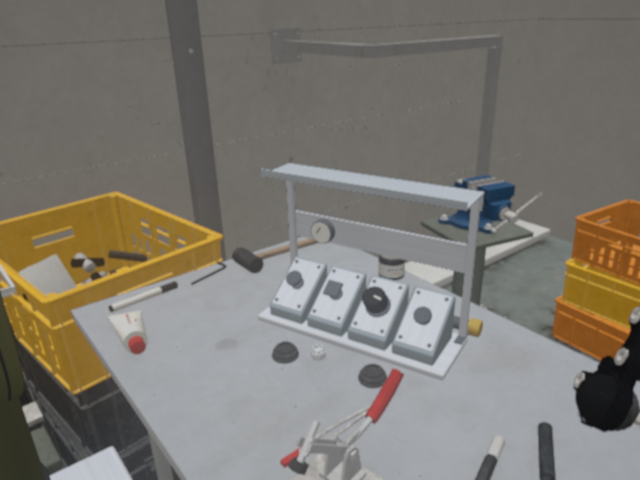

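View pics/top0.png

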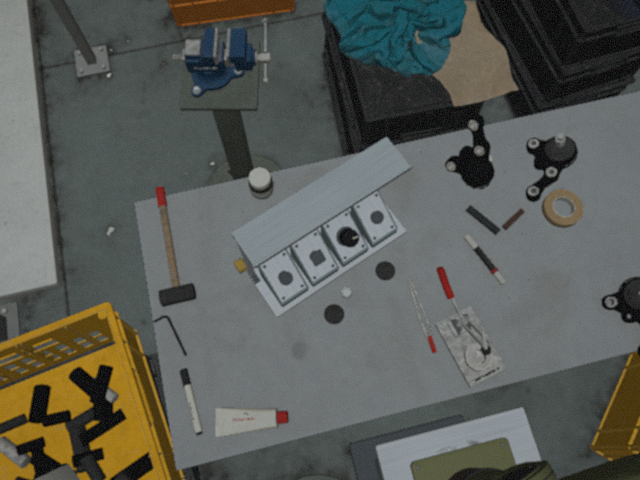

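```bash
cat > h.py <<'E'
import numpy as np
from scipy.spatial.transform import Rotation as R
from scipy.optimize import least_squares
S,C=np.sin(np.radians(35)),np.cos(np.radians(35))
def cam(m,T=None):
    """returns (o, Rw) world"""
    if "origin" in m: return np.array(m["origin"]),R.from_rotvec(m["orientation"]).as_matrix()
    H=np.array(m["hand_eye"]); W=T@H; return W[:3,3],W[:3,:3]
def tcpT(s):
    T=np.eye(4);T[:3,:3]=R.from_rotvec(s["tool_rot"]).as_matrix();T[:3,3]=s["tcp_pos"];return T
def proj(P,m,T=None):
    o,Rw=cam(m,T); c=(np.atleast_2d(P)-o)@Rw
    v=np.c_[c[:,0],-c[:,1],-c[:,2]]@np.array(m["mtx"]).T
    return v[:,:2]/v[:,2:]
def ray(px,m,T=None):
    o,Rw=cam(m,T); d=np.linalg.solve(np.array(m["mtx"]),[px[0],px[1],1]); return o,Rw@np.array([d[0],-d[1],-d[2]])
def onz(px,z,m,T=None):
    o,d=ray(px,m,T); return o+d*(z-o[2])/d[2]
def tri(obs):
    A=np.zeros((3,3));b=np.zeros(3)
    for o,d in obs:
        d=d/np.linalg.norm(d);M=np.eye(3)-np.outer(d,d);A+=M;b+=M@o
    return np.linalg.solve(A,b)
N=np.array([-S,0,C])   # panel normal in block axes
def blk(p,P): # p=x,y,yaw
    c,s=np.cos(p[2]),np.sin(p[2]); P=np.atleast_2d(P)
    return np.c_[p[0]+c*P[:,0]-s*P[:,1],p[1]+s*P[:,0]+c*P[:,1],P[:,2]]
def pan(y,h): return np.array([0,y,12+51.5])+h*N
E
python3 - <<'E'
from h import *; from cell import *
sm,tm=camera_model("scene"),camera_model("top")
for n,a,b in (("grip",(379,299),(349,236)),("vent",(336,286),(316,259)),("R",(421,315),(375,217)),("hood",(354,186),(337,212)),("reg",(377,331),(344,244)),("man",(358,330),(329,257)),("L",(294,280),(285,278))):
    print(n,tri([ray(a,sm),ray(b,tm)]).round())
for n,b in (("boot",(385,270.5)),("boot",(334,314)),("nut",(347,293))): print(n,onz(b,15,tm).round())
obs=[((379,299),sm,pan(-40,24)),((349,236),tm,pan(-40,24)),((336,286),sm,pan(40,25)),((316,259),tm,pan(40,25)),
 ((354,186),sm,[-14.3,0,273]),((337,212),tm,[-14.3,0,273]),((377,331),sm,[0,-40,12]),((344,244),tm,[0,-40,12]),((358,330),sm,[0,0,0]),((329,257),tm,[0,0,0])]
f=lambda p:np.concatenate([(proj(blk(p,P),m)[0]-px) for px,m,P in obs])
r=least_squares(f,[600,0,0.3],loss="soft_l1"); print(r.x,r.fun.round(1))
E
```

```text
grip [572. 106.  82.]
vent [542. 185.  82.]
R [603.  40.  72.]
hood [556. 144. 269.]
reg [578. 114.  15.]
man [563. 151.   3.]
L [514. 261.  76.]
boot [496.  41.  15.]
boot [428. 175.  15.]
nut [466. 136.  15.]
[ 568.66547406  150.57909685 -577.70457745] [-3.1 -0.  -0.2  0.4 -2.5  0.9  1.7 -2.6  0.  -3.  -1.   1.   1.9  0.9
 -0.2 -1.7  0.2  1.3 -0.  -3.6]
```

```bash
cat >> h.py <<'E'
def goalR(yaw,roll=0): # roll deg about tool z
    B=np.array([[0,C,S],[1,0,0],[0,S,-C]]); return R.from_euler('z',yaw).as_matrix()@B@R.from_euler('z',roll,degrees=True).as_matrix()
def rel(T,pos,Rg):
    rv=R.from_matrix(T[:3,:3].T@Rg).as_rotvec(degrees=True); d=T[:3,:3].T@(np.array(pos)-T[:3,3]); return np.r_[rv,d].round(2)
E
python3 - <<'E'
from h import *; from cell import *
T=tcpT(observe()); print(T.round(2))
p=[569,150.5,0.365]
tm=camera_model("top");print(proj([[0,0,0],[168,-602,238],[0,-300,200]],tm).round())
G=blk(p,pan(0,160))[0]; print("goal",G)
for pos in ([168,-602,350],[400,-420,360],[480,-200,360],[470,-50,350],G): print(rel(T,pos,goalR(p[2])), "noRot",rel(T,pos,T[:3,:3])[3:])
E
```

```text
[[ 2.7000e-01 -9.6000e-01  0.0000e+00  1.6783e+02]
 [-9.6000e-01 -2.7000e-01 -0.0000e+00 -6.0207e+02]
 [ 0.0000e+00 -0.0000e+00 -1.0000e+00  2.3877e+02]
 [ 0.0000e+00  0.0000e+00  0.0000e+00  1.0000e+00]]
[[473. 502.]
 [796. 324.]
 [668. 465.]]
goal [483.27337951 117.74196731 194.56432709]
[-2.4600e+00 -5.2590e+01  1.6680e+02 -1.0000e-02 -1.9000e-01 -1.1123e+02] noRot [-1.0000e-02 -1.9000e-01 -1.1123e+02]
[  -2.46  -52.59  166.8  -113.04 -272.53 -121.23] noRot [-113.04 -272.53 -121.23]
[  -2.46  -52.59  166.8  -303.49 -408.65 -121.25] noRot [-303.49 -408.65 -121.25]
[  -2.46  -52.59  166.8  -450.67 -439.29 -111.26] noRot [-450.67 -439.29 -111.26]
[  -2.46  -52.59  166.8  -608.71 -497.1    44.16] noRot [-608.71 -497.1    44.16]
```

```bash
python3 -m handwheel '0 0 -10 0 0 -60 88; 0 0 -20 -10 -20 -110 88; 0 0 -30 -35 -75 -120 88; 0 0 -40 -60 -130 -120 88; 0 0 -50 -85 -185 -120 88; 0 0 -60 -113 -245 -120 88; 0 0 -70 -150 -290 -120 88; 0 0 -80 -195 -325 -120 88'
python3 - <<'E'
from h import *; from cell import *
s=observe();T=tcpT(s);print(s["clock"],s["joint_pos"].round(2))
p=[569,150.5,0.365]
G=blk(p,pan(0,160))[0]
for pos in ([470,-100,360],[440,60,330],G): print(rel(T,pos,goalR(p[2])))
E
```

```text
clock: 1.9
tcp_pos: [430.3, -324.9, 358.8]
tool_rot: [-3.137, -0.163, -0.002]
force: [0.7, 0.2, 0.2]
gripper_width: 87.8
1.9 [ 0.96  0.49 -0.63  1.64  0.32  1.12  0.34]
[ -24.44   31.87 -101.27   62.83 -219.58   -1.11]
[ -24.44   31.87 -101.27   49.57 -381.84   28.86]
[ -24.44   31.87 -101.27   98.42 -434.78  164.36]
```

```bash
python3 -m handwheel '-2 3 -9 20 -55 0 88; -4 6 -18 40 -110 0 88; -6.5 8.5 -27 60 -165 0 88; -9 11 -36 62 -220 0 88; -11 14 -45 60 -270 5 88; -13 17 -54 56 -320 15 88; -15.5 20 -63 52 -360 25 88; -17.5 23 -72 50 -382 29 88'
python3 - <<'E'
from h import *; from cell import *
s=observe();T=tcpT(s);print(s["clock"],s["joint_pos"].round(2))
p=[569,150.5,0.365]
G=blk(p,pan(0,160))[0]
for pos in (blk(p,pan(0,200))[0],G): print(rel(T,pos,goalR(p[2])))
E
```

```text
clock: 2.9
tcp_pos: [440.3, 60.6, 329.8]
tool_rot: [2.168, 1.805, 0.562]
force: [1.5, 0.0, 0.0]
gripper_width: 88.0
2.9 [ 0.32  0.22 -0.78  2.34  1.04  0.35  0.04]
[ -6.73   9.06 -29.11  38.45 -35.3  103.12]
[ -6.73   9.06 -29.11  45.63 -32.4  142.37]
```

```bash
python3 -m handwheel '-2.2 3 -9.7 13 -12 34 88; -4.5 6 -19.4 26 -24 69 88; -6.7 9 -29.1 38 -35 103 88; -6.7 9 -29.1 38 -35 103 88'
python3 - <<'E'
from h import *; from cell import *
import cv2
s=observe();T=tcpT(s);print(s["clock"],s["joint_pos"].round(2),s["tcp_pos"])
im=read_camera("wrist");cv2.imwrite("pics/w1.png",im[:,:,::-1])
m=camera_model("wrist")
for q in ("regulator_grip","valve_a_head","vent_head","regulator","hood_edge"):
    print(q,[(round(d["p"],2),[round(float(v),1) for v in d["xy"]]) for d in landmark_of(q,"wrist")][:4])
p=[569,150.5,0.365]
print(proj(blk(p,[pan(120,25),pan(40,25),pan(-40,24),pan(-120,25),pan(120,16),pan(-120,16)]),m,T).round())
E
```

```text
clock: 3.4
tcp_pos: [463.2, 95.1, 234.8]
tool_rot: [1.757, 2.08, 0.604]
force: [0.2, -1.8, -0.8]
gripper_width: 87.9
3.4 [ 0.14  0.52 -0.78  2.52  2.14  0.62 -0.81] [463.22620473  95.07800656 234.84354271]
regulator_grip [(0.6, [316.4, 220.8])]
valve_a_head [(0.56, [226.0, 232.2])]
vent_head [(0.88, [418.2, 203.7]), (0.54, [437.1, 14.1])]
regulator [(0.78, [319.3, 165.0])]
hood_edge []
[[522. 190.]
 [414. 205.]
 [314. 219.]
 [219. 232.]
 [518. 188.]
 [223. 229.]]
```

View pics/w1.png

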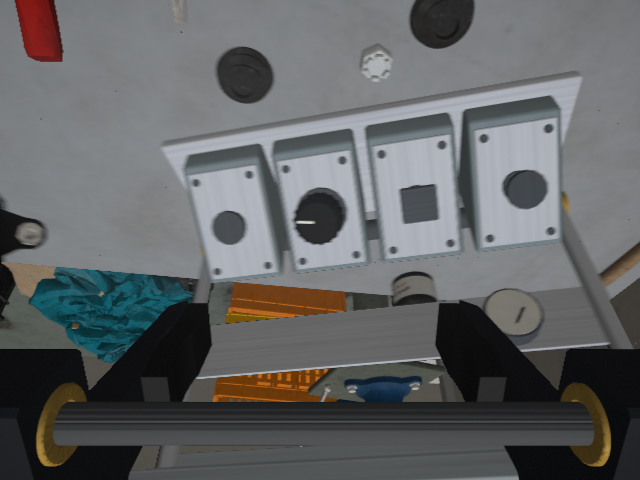

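Run:
```python
from h import *; from cell import *
s=observe();T=tcpT(s);m=camera_model("wrist")
p=[569,150.5,0.365]
for y,c in ((120,(518,184)),(-120,(235,224)),(40,(416,199))):
    P=proj(blk(p,[pan(y,0),pan(y,16),pan(y,25)]),m,T); print(y,(P-P[0]).round(1), P[0].round(1))
for pos in (blk(p,pan(0,160))[0],blk(p,pan(-40,100))[0]): print(rel(T,pos,goalR(p[2])))
```

```text
120 [[ 0.   0. ]
 [ 6.6  3.2]
 [10.5  5.1]] [512.7 185.3]
-120 [[ 0.   0. ]
 [-5.9  4.5]
 [-9.4  7.3]] [231.4 225.9]
40 [[0.  0. ]
 [1.8 3.7]
 [3.  5.9]] [412.6 199.8]
[-3.11  5.98 -9.78 19.85 -0.83 48.02]
[ -3.11   5.98  -9.78 -12.86   8.77 111.57]
```

```bash
python3 -m handwheel '-1.5 3 -5 10 0 24 88; -3.1 6 -9.8 20 0 40 88; -3.1 6 -9.8 20 -1 48 88; -3.1 6 -9.8 20 -1 48 88'
python3 - <<'E'
from h import *; from cell import *
import cv2
s=observe();T=tcpT(s);print(s["clock"],s["joint_pos"].round(2),s["tcp_pos"])
im=read_camera("wrist");cv2.imwrite("pics/w2.png",im[:,:,::-1])
cv2.imwrite("pics/w2c.png",cv2.resize(im[60:300,120:560,::-1],(800,436),interpolation=cv2.INTER_CUBIC))
m=camera_model("wrist")
for q in ("regulator_grip","valve_a_head","vent_head","regulator","nut_0"):
    print(q,[(round(d["p"],2),[round(float(v),1) for v in d["xy"]]) for d in landmark_of(q,"wrist")][:4])
p=[569,150.5,0.365]
print(proj(blk(p,[pan(120,25),pan(40,25),pan(-40,24),pan(-120,25),pan(120,16),pan(-120,16)]),m,T).round(1))
print(rel(T,blk(p,pan(0,160))[0],goalR(p[2])))
E
```

```text
clock: 4.2
tcp_pos: [483.1, 118.1, 193.8]
tool_rot: [1.536, 2.233, 0.703]
force: [-0.2, 0.2, 0.5]
gripper_width: 88.1
4.2 [ 0.19  0.71 -0.84  2.55  2.39  0.77 -0.79] [483.0544231  118.11564396 193.83074845]
regulator_grip [(0.56, [264.5, 227.7])]
valve_a_head [(0.57, [153.0, 219.1])]
vent_head [(0.75, [383.1, 228.0])]
regulator [(0.74, [273.4, 163.6])]
nut_0 [(0.62, [356.0, 46.8])]
[[495.8 224.3]
 [379.  224.3]
 [262.3 223.9]
 [145.3 224.3]
 [490.9 220.6]
 [150.3 220.7]]
[-0.07 -0.03  0.02 -0.43  0.48 -0.56]
```

View pics/w2c.png

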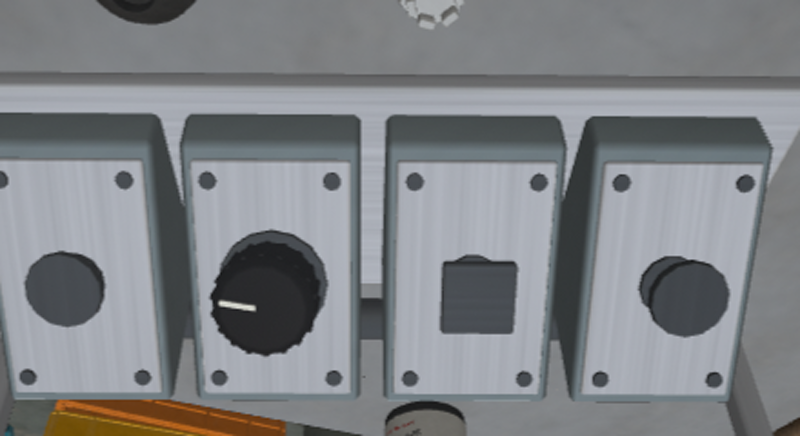

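Run:
```python
from h import *; from cell import *
s=observe();T=tcpT(s);m=camera_model("wrist")
px=np.array([[499.5,223.9],[383.5,223.9],[266.3,224.5],[155.7,219]])
pts=lambda:[pan(120,25),pan(40,25),pan(-40,38),pan(-120,16)]
f=lambda p:(proj(blk(p,pts()),m,T)-px).ravel()
r=least_squares(f,[569,150.5,.365]);p=r.x;print(p,r.fun.round(1))
sm,tm=camera_model("scene"),camera_model("top")
f2=lambda q:np.r_[f(q[:3]),[0]*0]
# also with z offset free
f3=lambda q:(proj(blk(q[:3],pts())+[0,0,q[3]],m,T)-px).ravel()
r=least_squares(f3,[569,150.5,.365,0]);print(r.x,r.fun.round(1))
for h in (100,40,13): print(h,rel(T,blk(p,pan(-40,h))[0],goalR(p[2],43)))
```

```text
[5.65555081e+02 1.54299153e+02 3.53813608e-01] [ 1.9  0.4  1.2 -0.5 -1.3  3.5 -1.7 -1.2]
[ 5.67897811e+02  1.55231255e+02  3.54207119e-01 -2.54030686e+00] [-0.2 -0.2  0.5 -1.1 -0.5  2.8  0.3 -1.6]
100 [ -0.25  -0.48  43.67 -36.03  -1.21  57.93]
40 [ -0.25  -0.48  43.67 -36.59  -1.16 117.93]
13 [ -0.25  -0.48  43.67 -36.84  -1.13 144.93]
```

```bash
python3 -m handwheel '0 0 10 -12 0 10 75; 0 0 20 -24 -1 20 70; 0 0 30 -36 -1 35 70; 0 0 40 -36 -1 50 70; 0 0 43 -36 -1 58 70; 0 0 43 -36 -1 58 70'
python3 - <<'E'
from h import *; from cell import *
import cv2
s=observe();T=tcpT(s);print(s["clock"],s["joint_pos"].round(2),s["tcp_pos"])
im=read_camera("wrist");cv2.imwrite("pics/w3.png",im[:,:,::-1])
m=camera_model("wrist")
for q in ("regulator_grip","vent_head"):
    print(q,[(round(d["p"],2),[round(float(v),1) for v in d["xy"]]) for d in landmark_of(q,"wrist")][:4])
p=[567,154.8,.354]
print(proj(blk(p,[pan(-40,24),pan(-40,38),pan(40,25)]),m,T).round(1))
for h in (40,13): print(h,rel(T,blk(p,pan(-40,h))[0],goalR(p[2],43)))
E
```

```text
clock: 5.25
tcp_pos: [525.5, 97.4, 144.5]
tool_rot: [2.382, 1.613, 0.881]
force: [0.4, 0.6, -0.5]
gripper_width: 70.3
5.25 [ 0.35  0.93 -1.    2.46  2.33  0.89 -1.28] [525.50780484  97.36927216 144.5373092 ]
regulator_grip [(0.97, [316.5, 262.0])]
vent_head [(0.97, [432.0, 166.7]), (0.68, [319.7, 263.8])]
[[320.5 259. ]
 [320.5 268.4]
 [434.9 161.8]]
40 [-0.51 -0.35  0.74  0.4   2.14 60.11]
13 [-0.51 -0.35  0.74  0.23  2.38 87.11]
```

View pics/w3.png

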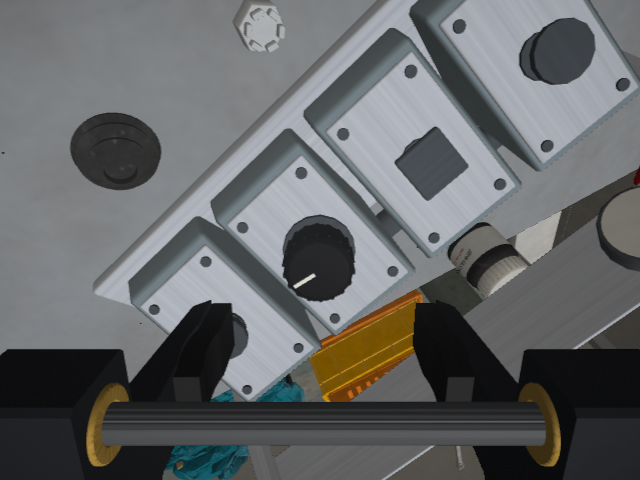

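```bash
python3 -m handwheel '0 0 0 0 2 20 62; 0 0 0 0 2 40 62; 0 0 0 0 2 55 62; 0 0 0 0 2 68 62; 0 0 0 0 2 78 62; 0 0 0 0 2 86 62; 0 0 0 0 2 86 62'
python3 - <<'E'
from h import *; from cell import *
s=observe();T=tcpT(s);print(s["clock"],s["joint_pos"].round(2),s["force"])
p=[567,154.8,.354]
for h in (13,): print(h,rel(T,blk(p,pan(-40,h))[0],goalR(p[2],43)))
E
```

```text
clock: 6.28
tcp_pos: [573.2, 114.1, 74.7]
tool_rot: [2.384, 1.611, 0.881]
force: [0.3, -0.6, 0.1]
gripper_width: 62.2
6.275 [ 0.31  1.1  -0.93  2.34  2.42  0.94 -1.23] [ 0.29618539 -0.55991947  0.09134721]
13 [-0.48 -0.33  0.62  0.51  0.06  0.97]
```

Close on the knob.

```bash
python3 -m handwheel '0 0 0 0 0 0 45; 0 0 0 0 0 0 34; 0 0 0 0 0 0 30; 0 0 0 0 0 0 30; 0 0 0 0 0 0 30'
python3 - <<'E'
from cell import *
s=observe();print(s["force"],s["moment"],s["gripper_width"])
E
```

```text
clock: 6.9
tcp_pos: [572.4, 111.9, 74.4]
tool_rot: [2.384, 1.608, 0.876]
force: [-2.8, -4.6, 0.3]
gripper_width: 37.0
[-2.76757521 -4.57904971  0.25532747] [-1.00012565  0.67338752 -0.51780616] 37.01763849753521
```

```bash
python3 -m handwheel '0 0 0 -2.3 0 0 30; 0 0 -8 -2.3 0 0 30; 0 0 -16 -2.3 0 0 30; 0 0 -24 -2.3 0 0 30; 0 0 -32 -2.3 0 0 30; 0 0 -40 -2.3 0 0 30; 0 0 -48 -2.3 0 0 30; 0 0 -56 -2.3 0 0 30'
cat > st.py <<'E'
from h import *; from cell import *
import sys
s=observe();T=tcpT(s);print(s["clock"],s["joint_pos"].round(2),"F",s["force"].round(1),"Ft",(T[:3,:3].T@s["force"]).round(1),"Mt",(T[:3,:3].T@s["moment"]).round(2),"w",s["gripper_width"])
Rr=goalR(.354).T@T[:3,:3]; print("roll",np.degrees(np.arctan2(Rr[1,0],Rr[0,0])).round(2))
E
python3 st.py
```

```text
clock: 7.9
tcp_pos: [572.7, 110.5, 74.2]
tool_rot: [1.249, 2.361, 0.632]
force: [-0.6, -3.6, 1.2]
gripper_width: 36.8
7.9 [ 0.15  0.99 -0.62  2.35  2.67  0.8  -0.58] F [-0.6 -3.6  1.2] Ft [-2.8 -1.5 -2.1] Mt [ 0.88 -0.8   0.09] w 36.75112630744788
roll -13.84
```

```bash
python3 -m handwheel '0 0 -8 0 0 0 30; 0 0 -14 0 0 0 30; 0 0 -18 0 0 0 30; 0 0 -21 0 0 0 30; 0 0 -24 0 0 0 30'; python3 st.py
```

```text
clock: 8.52
tcp_pos: [573.1, 110.0, 74.3]
tool_rot: [0.719, 2.51, 0.492]
force: [-0.9, -5.8, 2.6]
gripper_width: 37.0
8.525 [ 0.07  0.96 -0.49  2.35  2.79  0.77 -0.32] F [-0.9 -5.8  2.6] Ft [-3.5 -3.8 -3.8] Mt [ 1.06 -0.61  0.17] w 36.952509176853944
roll -37.65
```

```bash
python3 -m handwheel '0 0 -3 0 0 0 30; 0 0 -5 0 0 0 30'; python3 st.py;  python3 -m handwheel '0 0 -2 0 0 0 30; 0 0 -4 0 0 0 30';python3 st.py
```

```text
clock: 8.78
tcp_pos: [573.2, 110.0, 74.3]
tool_rot: [0.607, 2.529, 0.462]
force: [-1.3, -5.6, 1.9]
gripper_width: 37.5
8.775 [ 0.06  0.96 -0.46  2.35  2.81  0.76 -0.26] F [-1.3 -5.6  1.9] Ft [-2.5 -4.4 -3.5] Mt [ 1.14 -0.51  0.08] w 37.51153561710289
roll -42.63
clock: 9.02
tcp_pos: [573.2, 109.9, 74.4]
tool_rot: [0.517, 2.541, 0.437]
force: [-0.5, -6.3, 3.5]
gripper_width: 37.2
9.025 [ 0.04  0.96 -0.44  2.35  2.84  0.76 -0.22] F [-0.5 -6.3  3.5] Ft [-3.8 -4.2 -4.4] Mt [ 1.17 -0.46  0.06] w 37.20999459835362
roll -46.61
```

```bash
python3 -m handwheel '0 0 0 0 0 0 45; 0 0 0 0 0 0 62; 0 0 0 0 0 -10 62; 0 0 0 0 0 -35 62; 0 0 10 0 0 -55 62;0 0 20 0 0 -60 62; 0 0 30 0 0 -60 62; 0 0 40 0 0 -60 62'; python3 st.py
python3 - <<'E'
from h import *; from cell import *
import cv2
s=observe();T=tcpT(s)
im=read_camera("wrist");cv2.imwrite("pics/w4.png",im[:,:,::-1])
p=[567,154.8,.354];m=camera_model("wrist")
print(proj(blk(p,[pan(-40,24),pan(-40,38)]),m,T).round(1))
E
```

```text
clock: 10.02
tcp_pos: [540.1, 99.8, 124.1]
tool_rot: [1.411, 2.295, 0.676]
force: [-0.2, -1.0, -0.6]
gripper_width: 62.0
10.025 [ 0.19  0.88 -0.68  2.44  2.61  0.78 -0.71] F [-0.2 -1.  -0.6] Ft [-0.7 -0.9  0.1] Mt [0.4  0.07 0.06] w 62.045068917944846
roll -6.36
[[324.  273.8]
 [324.3 285.6]]
```

View pics/w4.png

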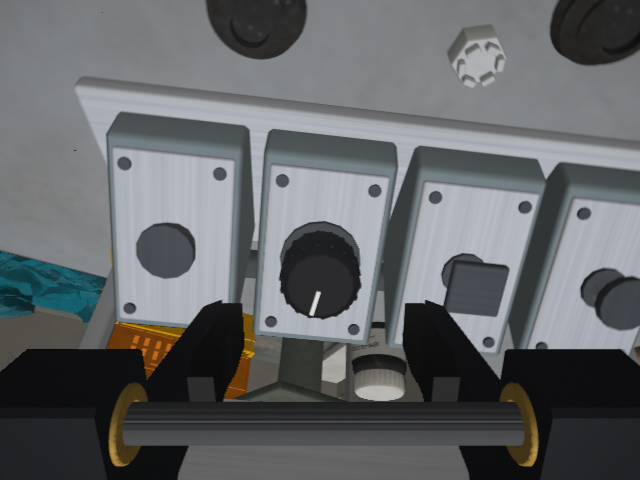

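Run:
```python
from h import *; from cell import *
T=tcpT(observe())
n=R.from_euler('z',.354).as_matrix()@N
for h in (30,0): print(rel(T,np.array([573,110.3,74.3])+h*n,goalR(.354,10)))
```

```text
[-0.14 -0.6  16.03 -1.65 -0.06 30.43]
[-1.400e-01 -6.000e-01  1.603e+01 -1.970e+00 -3.000e-02  6.043e+01]
```

```bash
python3 -m handwheel '0 0 8 -1.7 0 15 62; 0 -0.5 16 -1.7 0 30 62; 0 -0.5 16 -2 0 50 62; 0 -0.5 16 -2 0 60 62; 0 -0.5 16 -2 0 60 45; 0 -0.5 16 -2 0 60 30; 0 -0.5 16 -2 0 60 30; 0 -0.5 16 -2 0 60 30'; python3 st.py;python3 -m handwheel '0 0 -3 0 0 0 30; 0 0 -5 0 0 0 30'; python3 st.py;  python3 -m handwheel '0 0 -2 0 0 0 30; 0 0 -3 0 0 0 30';python3 st.py
```

```text
clock: 11.08
tcp_pos: [572.9, 110.9, 74.9]
tool_rot: [1.743, 2.116, 0.746]
force: [-3.0, 0.4, 3.6]
gripper_width: 37.0
11.075 [ 0.21  1.02 -0.73  2.34  2.57  0.85 -0.86] F [-3.   0.4  3.6] Ft [ 1.3 -0.3 -4.5] Mt [ 0.37  0.29 -0.02] w 37.04039171993928
roll 9.29
clock: 11.32
tcp_pos: [572.9, 110.9, 74.9]
tool_rot: [1.635, 2.178, 0.722]
force: [-2.8, 1.6, 4.9]
gripper_width: 37.2
11.325 [ 0.19  1.02 -0.7   2.35  2.59  0.83 -0.8 ] F [-2.8  1.6  4.9] Ft [ 2.6  0.9 -5.2] Mt [0.26 0.41 0.12] w 37.24680994710136
roll 4.13
clock: 11.58
tcp_pos: [572.9, 110.8, 74.9]
tool_rot: [1.573, 2.211, 0.707]
force: [-3.3, 0.2, 5.2]
gripper_width: 37.3
11.575 [ 0.18  1.01 -0.68  2.35  2.61  0.83 -0.77] F [-3.3  0.2  5.2] Ft [ 1.4  0.5 -6. ] Mt [0.24 0.34 0.02] w 37.334129480208006
roll 1.16
```

```bash
python3 -m handwheel '0 0 -1.5 0 0 0 30; 0 0 -3 0 0 0 30';python3 st.py; python3 -m handwheel '0 0 -1.5 0 0 0 30; 0 0 -3 0 0 0 30';python3 st.py;python3 -m handwheel '0 0 -1.5 0 0 0 30; 0 0 -3 0 0 0 30';python3 st.py
```

```text
clock: 11.82
tcp_pos: [572.9, 110.8, 74.8]
tool_rot: [1.51, 2.243, 0.692]
force: [-3.1, 1.7, 5.9]
gripper_width: 37.0
11.825 [ 0.17  1.01 -0.67  2.35  2.62  0.82 -0.74] F [-3.1  1.7  5.9] Ft [ 2.6  1.5 -6.2] Mt [0.16 0.47 0.67] w 36.97315514795632
roll -1.8
clock: 12.08
tcp_pos: [573.3, 110.9, 75.0]
tool_rot: [1.447, 2.273, 0.677]
force: [-2.1, 1.8, 5.0]
gripper_width: 37.2
12.075 [ 0.16  1.   -0.65  2.35  2.63  0.82 -0.7 ] F [-2.1  1.8  5. ] Ft [ 2.3  1.9 -4.9] Mt [0.02 0.63 0.77] w 37.15064100727382
roll -4.73
clock: 12.32
tcp_pos: [573.4, 111.0, 74.9]
tool_rot: [1.382, 2.302, 0.661]
force: [-2.0, 2.3, 4.9]
gripper_width: 37.2
12.325 [ 0.15  1.   -0.63  2.35  2.65  0.81 -0.67] F [-2.   2.3  4.9] Ft [ 2.6  2.3 -4.7] Mt [0.04 0.51 0.54] w 37.17562092085797
roll -7.74
```

```bash
python3 -m handwheel '0 0 0 0 0 0 45; 0 0 0 0 0 0 62; 0 0 0 0 0 0 62; 0 0 0 0 0 -10 62; 0 0 4 0 0 -35 62; 0 0 8 0 0 -65 40; 0 0 8 0 0 -65 20; 0 0 8 0 0 -65 0'; python3 st.py
python3 - <<'E'
from h import *; from cell import *
import cv2
s=observe();T=tcpT(s)
im=read_camera("wrist");cv2.imwrite("pics/w5.png",im[:,:,::-1])
m=camera_model("wrist")
for q in ("regulator_grip","valve_a_head","vent_head"):
    print(q,[(round(d["p"],2),[round(float(v),1) for v in d["xy"]]) for d in landmark_of(q,"wrist")][:4])
for p in ([567,154.8,.354],[567.7,152.9,.354]):
  print(proj(blk(p,[pan(-40,38),pan(-120,16),pan(40,25)]),m,T).round(1))
  for h in (60,20): print(rel(T,blk(p,pan(-120,h))[0],goalR(p[2])))
E
```

```text
clock: 13.32
tcp_pos: [539.1, 97.2, 127.7]
tool_rot: [1.555, 2.219, 0.701]
force: [-0.9, -0.2, -0.1]
gripper_width: 33.9
13.325 [ 0.21  0.88 -0.71  2.44  2.57  0.79 -0.79] F [-0.9 -0.2 -0.1] Ft [ 0.1 -0.8 -0.4] Mt [ 0.37 -0.02  0.04] w 33.89957960897414
roll 0.32
regulator_grip [(0.84, [326.2, 268.9])]
valve_a_head [(0.73, [173.0, 266.9])]
vent_head [(0.91, [483.6, 270.7])]
[[329.6 280.8]
 [177.  264.6]
 [487.3 269.4]]
[-8.000e-02 -3.000e-02 -3.200e-01 -7.562e+01  1.430e+00  1.897e+01]
[-8.000e-02 -3.000e-02 -3.200e-01 -7.564e+01  1.480e+00  5.897e+01]
[[325.4 280.8]
 [173.2 264.6]
 [483.3 269.4]]
[-8.000e-02 -3.000e-02 -3.200e-01 -7.764e+01  1.440e+00  1.896e+01]
[-8.000e-02 -3.000e-02 -3.200e-01 -7.766e+01  1.490e+00  5.896e+01]
```

View pics/w5.png

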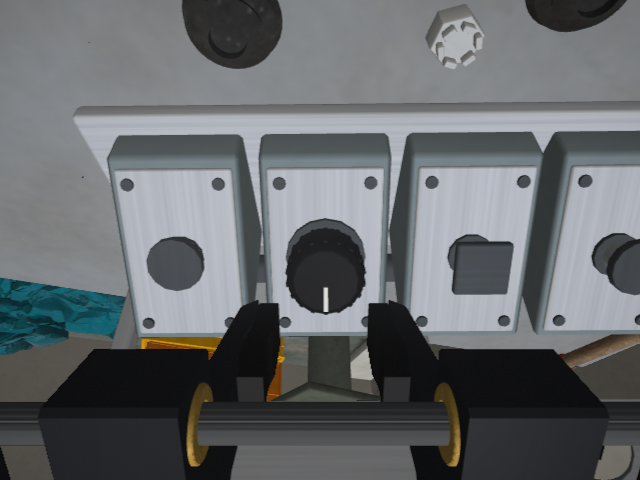

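```bash
python3 -m handwheel '0 0 0 -40 1 0 0; 0 0 0 -77 1.5 5 0; 0 0 0 -77 1.5 20 0; 0 0 0 -77 1.5 40 0; 0 0 0 -77 1.5 50 0; 0 0 0 -77 1.5 50 0'; python3 st.py
python3 - <<'E'
from h import *; from cell import *
import cv2
s=observe();T=tcpT(s)
im=read_camera("wrist");cv2.imwrite("pics/w6.png",im[:,:,::-1])
p=[567.7,152.9,.354]
for h in (10.3,): print(rel(T,blk(p,pan(-120,h))[0],goalR(p[2])))
print(proj(blk(p,[pan(-120,16)]),camera_model("wrist"),T).round(1))
E
```

```text
clock: 14.28
tcp_pos: [592.6, 36.6, 86.3]
tool_rot: [1.555, 2.222, 0.702]
force: [0.1, 0.3, 0.1]
gripper_width: 0.4
14.275 [ 0.35  0.97 -0.65  2.29  2.7   0.66 -0.68] F [0.1 0.3 0.1] Ft [0.2 0.2 0. ] Mt [ 0.39  0.05 -0.01] w 0.3678236692752344
roll 0.32
[-0.17 -0.17 -0.32 -2.31  0.91 18.13]
[[314.5 308.9]]
```

View pics/w6.png

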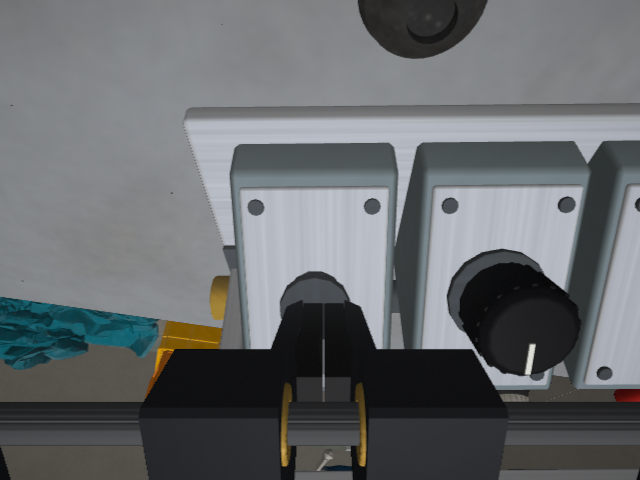

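```bash
python3 -m handwheel '0 0 0 -2 1 5 0; 0 0 0 -2 1 9 0; 0 0 0 -2 1 12 0; 0 0 0 -2 1 15 0; 0 0 0 -2 1 17 0; 0 0 0 -2 1 17 0'; python3 st.py
```

```text
clock: 15.08
tcp_pos: [603.5, 37.0, 73.8]
tool_rot: [1.556, 2.219, 0.701]
force: [-1.9, -0.9, 3.6]
gripper_width: 0.4
15.075 [ 0.34  1.   -0.64  2.26  2.71  0.66 -0.67] F [-1.9 -0.9  3.6] Ft [-0.2  0.3 -4.1] Mt [ 0.27 -0.09 -0.  ] w 0.3936049349980294
roll 0.36
```

Spring contact (4.1 N); go further to the bottom.

```bash
python3 -m handwheel '0 0 0 0 0 2 0; 0 0 0 0 0 3 0'; python3 st.py; python3 -m handwheel '0 0 0 0 0 1 0; 0 0 0 0 0 2 0';python3 st.py
```

```text
clock: 15.32
tcp_pos: [604.2, 37.3, 72.7]
tool_rot: [1.554, 2.219, 0.701]
force: [-14.2, -7.9, 28.1]
gripper_width: 0.6
15.325 [ 0.34  1.   -0.64  2.26  2.71  0.66 -0.67] F [-14.2  -7.9  28.1] Ft [ -2.5   2.9 -32.2] Mt [-0.21 -0.46 -0.01] w 0.6376735857386763
roll 0.27
clock: 15.58
tcp_pos: [604.2, 37.3, 72.6]
tool_rot: [1.552, 2.22, 0.701]
force: [-23.1, -12.2, 43.8]
gripper_width: 0.4
15.575 [ 0.34  1.   -0.64  2.26  2.71  0.66 -0.67] F [-23.1 -12.2  43.8] Ft [ -3.4   3.9 -50.7] Mt [-0.45 -0.73  0.1 ] w 0.42208714343771986
roll 0.2
```

```bash
python3 -m handwheel '0 0 0 0 0 -5 0; 0 0 0 0 0 -15 0; 0 0 0 0 0 -40 0; 0 0 0 0 0 -70 0; 0 0 0 40 0 -80 0; 0 0 0 80 0 -80 0; 0 0 0 80 0 -80 0'; python3 st.py
python3 - <<'E'
from h import *; from cell import *
import cv2
s=observe();T=tcpT(s)
im=read_camera("wrist");cv2.imwrite("pics/w7.png",im[:,:,::-1])
p=[567.7,152.9,.354]
n=R.from_euler('z',.354).as_matrix()@N
print("h bottom",(np.array([604.2,37.3,72.6])-blk(p,pan(-120,0))[0])@n)
for h in (50,25,10.3): print(rel(T,blk(p,pan(40,h))[0],goalR(p[2])))
print(proj(blk(p,[pan(-120,16),pan(-120,25),pan(40,25)]),camera_model("wrist"),T).round(1))
E
```

```text
clock: 16.45
tcp_pos: [534.7, 101.3, 135.9]
tool_rot: [1.55, 2.227, 0.705]
force: [0.3, -0.2, -0.2]
gripper_width: 0.3
16.45 [ 0.2   0.86 -0.72  2.45  2.56  0.78 -0.79] F [ 0.3 -0.2 -0.2] Ft [-0.3  0.1  0.3] Mt [ 0.42 -0.03  0.04] w 0.3084224241902026
roll 0.11
h bottom 10.801829081948801
[-0.12 -0.4  -0.11 76.72 -1.56 37.91]
[-0.12 -0.4  -0.11 76.55 -1.51 62.91]
[-0.12 -0.4  -0.11 76.44 -1.48 77.61]
[[166.7 254.6]
 [160.8 260.6]
 [466.8 259.2]]
```

View pics/w7.png

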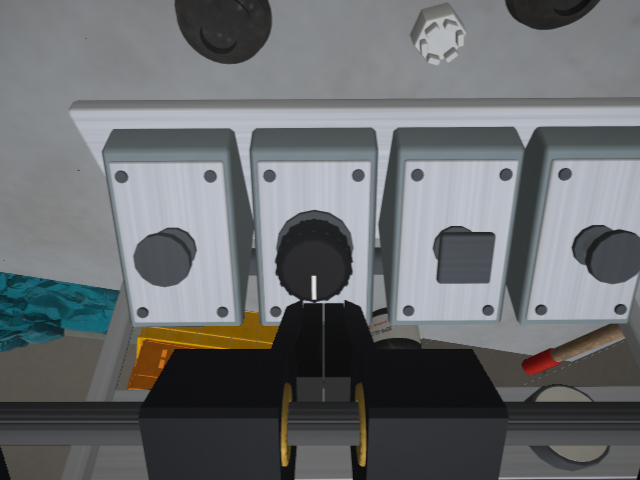

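Supply plunger head at (163,258) now stands out with its stem showing; the knob pointer is still up-slope. Now the vent.

```bash
python3 -m handwheel '0 0 0 40 -1 0 0; 0 0 0 76 -1.5 0 0; 0 -0.4 0 76.5 -1.5 20 0; 0 -0.4 0 76.5 -1.5 40 0; 0 -0.4 0 76.5 -1.5 55 0; 0 -0.4 0 76.5 -1.5 55 0'; python3 st.py
python3 - <<'E'
from h import *; from cell import *
import cv2
s=observe();T=tcpT(s)
im=read_camera("wrist");cv2.imwrite("pics/w8.png",im[:,:,::-1])
p=[567.7,152.9,.354]
for h in (10.8,): print(rel(T,blk(p,pan(40,h))[0],goalR(p[2])))
E
```

```text
clock: 17.25
tcp_pos: [538.5, 178.7, 89.0]
tool_rot: [1.559, 2.213, 0.693]
force: [-0.1, 0.3, -0.3]
gripper_width: 0.4
17.25 [-0.01  0.99 -0.72  2.4   2.47  0.95 -0.86] F [-0.1  0.3 -0.3] Ft [ 0.3 -0.2  0.2] Mt [0.36 0.01 0.01] w 0.4272541534891702
roll 0.46
[-0.19  0.42 -0.46  5.85  0.53 20.65]
```

View pics/w8.png

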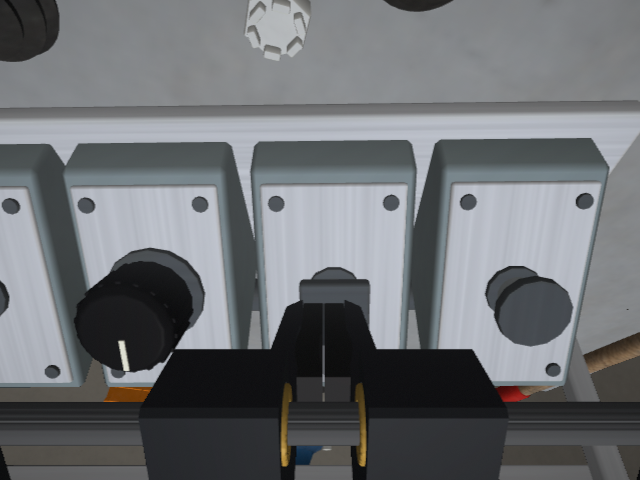

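```bash
python3 -m handwheel '0 0 0 3 0.5 0 0; 0 0 0 5.5 0.5 2 0; 0 0 0 5.5 0.5 6 0; 0 0 0 5.5 0.5 10 0; 0 0 0 5.5 0.5 14 0; 0 0 0 5.5 0.5 17 0; 0 0 0 5.5 0.5 19.5 0; 0 0 0 5.5 0.5 20.5 0'; python3 st.py;python3 -m handwheel '0 0 0 0 0 1 0; 0 0 0 0 0 1 0'; python3 st.py
```

```text
clock: 18.3
tcp_pos: [547.6, 189.6, 73.5]
tool_rot: [1.555, 2.215, 0.696]
force: [-1.6, 1.2, 4.2]
gripper_width: 0.5
18.3 [-0.02  1.02 -0.71  2.37  2.48  0.95 -0.85] F [-1.6  1.2  4.2] Ft [ 1.7  1.5 -4.1] Mt [-0.06  0.45  0.02] w 0.4728986990025827
roll 0.34
clock: 18.55
tcp_pos: [547.7, 189.6, 73.3]
tool_rot: [1.554, 2.215, 0.696]
force: [-4.1, 0.5, 10.6]
gripper_width: 0.4
18.55 [-0.02  1.02 -0.71  2.37  2.48  0.95 -0.85] F [-4.1  0.5 10.6] Ft [  1.9   3.  -10.8] Mt [-0.16  0.43  0.07] w 0.4073275603287184
roll 0.3
```

Bottomed (force rising); a touch more, then slowly let go.

```bash
python3 -m handwheel '0 0 0 0 0 1 0; 0 0 0 0 0 1 0'; python3 st.py; python3 -m handwheel '0 0 0 0 0 -3 0; 0 0 0 0 0 -7 0; 0 0 0 0 0 -15 0; 0 0 0 0 0 -40 0; 0 0 0 0 0 -75 0; 0 0 0 0 0 -80 0; 0 0 0 0 0 -80 0'; python3 st.py
python3 - <<'E'
from h import *; from cell import *
import cv2
s=observe();T=tcpT(s)
im=read_camera("wrist");cv2.imwrite("pics/w9.png",im[:,:,::-1])
im=read_camera("scene");cv2.imwrite("pics/s9.png",cv2.resize(im[220:400,230:500,::-1],(800,533),interpolation=cv2.INTER_CUBIC))
E
```

```text
clock: 18.8
tcp_pos: [547.8, 189.7, 73.2]
tool_rot: [1.553, 2.216, 0.697]
force: [-8.4, -1.4, 17.7]
gripper_width: 0.8
18.8 [-0.02  1.02 -0.71  2.37  2.48  0.96 -0.85] F [-8.4 -1.4 17.7] Ft [  1.5   3.3 -19.3] Mt [-0.32  0.22  0.08] w 0.8338231395659244
roll 0.24
clock: 19.68
tcp_pos: [506.1, 173.5, 137.4]
tool_rot: [1.556, 2.213, 0.694]
force: [-0.3, -0.7, 0.0]
gripper_width: 0.5
19.675 [-0.02  0.86 -0.76  2.49  2.4   0.92 -0.89] F [-0.3 -0.7  0. ] Ft [-0.6 -0.4 -0.4] Mt [0.44 0.04 0.02] w 0.4558239963027501
roll 0.39
```

View pics/w9.png

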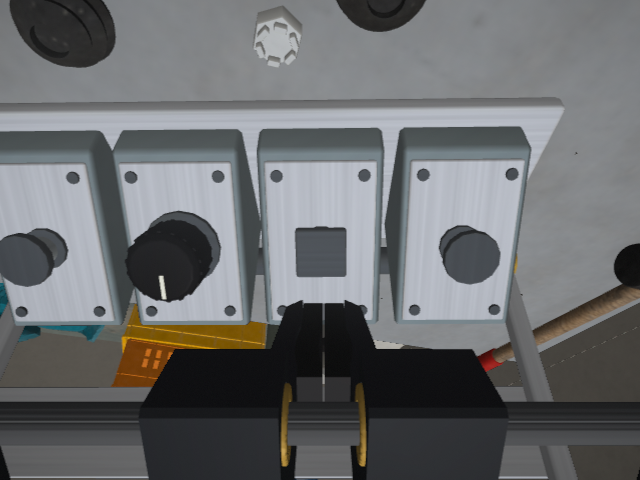

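View pics/s9.png

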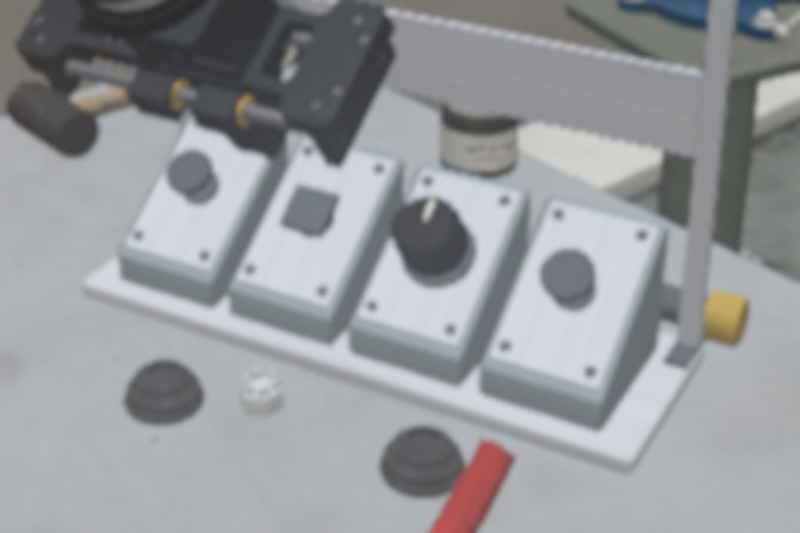

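```bash
python3 -c "
from cell import *
print(hand_in(), observe()['clock'])"
```

```text
the job is handed in; nothing more can be done
the job is handed in; nothing more can be done
```

I shut down the bench air in the order asked and handed the job in with about 20 s used of the 58 s allowed.

- **Regulator knob:** It took two grips to turn it anticlockwise to its end stop. The first grip stopped about 8° short. The second ran into the stop at about 0.7 N m, and the fingers then slipped slightly on the knob. The pointer shows straight up the slope.
- **Supply plunger:** The latched one was at the right-hand end of the row, seen from the robot. I pressed it to the bottom and it sprang out, with its stem visible afterwards. This press was harder than needed: about 50 N at the closed fingertips. That is below the 120 N wrist limit. It exceeds the 40 N limit that applies to the arm and gripper body, which I took not to cover the fingertips.
- **Vent plunger:** I pressed the square head to the bottom at about 19 N and let go. In the last wrist and scene pictures it stays in, close to the panel.

I did not touch the round plunger that already stood out, and it still stands out. I also kept clear of the boots and the nut, which look undisturbed in the pictures, though I did not re-measure their positions. The robot was clear of everything when I handed in.

My first position estimate for the block was 2 to 3 mm off along the row. I corrected it after the first grip on the knob. No final check failed.

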